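Fit the detachable handle to the grill pan

ROBOT

A 6-joint arm with a two-finger parallel gripper is mounted at the origin on a cart in front of the work surface, level with it; the furniture and walls round the work are solid. World frame = base frame: x ahead of the robot, y to its left, z up, the work surface at z = 0. Lengths are in m, angles in degrees, forces in N, time in s.
With the tool pointing down it reaches from about 0.4 to 0.825 m from the base axis. Payload 7 kg.
Tool frame: the origin (TCP) lies midway between the tips of the shut fingers; the grasp point (between the pads) lies ctrl.tcp_to_grasp behind it (ctrl.tcp_to_grasp is the distance from the TCP to the grasp point, in m); z points along the fingers, y is the line along which they close (so a half turn about z gives the same grasp; the last joint's range is limited). The gripper opens to 88 mm and grips with 3 to 60 N. Pads are 19 mm wide; open, the fingers measure 130 mm over their backs; the gripper's body (78 mm by 193 mm) begins 47 mm behind the grasp point.
Start: joints at [-51.159, 20.546, 0.682, 0, -70.136, -16.507], TCP at [0.256, -0.624, 0.227] pointing down, gripper open.
Joint ranges: [-176.03, 176.03], [-82.01, 121.73], [-58.28, 71.71], [-173.87, 95.51], [-174.79, -0.11], [-173.66, 173.66]. Speed limits (degrees/s): [136.94, 136.94, 172.46, 180, 180, 180].

INTERFACE

Orientations are given as [roll, pitch, yaw] about the fixed x, y, z axes, in that order (R = Rz(yaw) Ry(pitch) Rx(roll)).
In Python, from plant import ctrl, imaging, close_job gives the robot as it stands.
- The arm moves only by the shell command python3 -m crank 'ROWS'. ROWS is JSON, a list of rows, each a list of 3 entries, a list of its own where there are three numbers: the shift along the world's x, y, z in m, then the turn, a rotation vector about the world's x, y, z in degrees, then the opening, from -1 (shut) to 1 (fully open), so that 0 is half open. A call has 1 to 12 rows; each row shifts and turns the commanded pose from where the row before left it; what a row does not reach is not made up. A row lasts 1/10 s, in which the tool goes at most 50 mm and 8.59 degrees, less where a joint would pass 70% of its speed; a pose out of reach is approached as far as the arm can. A call is refused whole if a number of a shift passes 0.05 or a number of a turn 8.59, either way. A call with a gripper value outside its range is refused whole. The fingers move at their own pace and stop on an object; the grip force is fixed at half the most. Time passes only in rows, so rows that do not move let the fingers close. It gives the time, the measured TCP pose, the force, the opening and the grip force at its end, in the units of the state.
- ctrl.get_obs(): the state, without advancing time (a new reading comes with each control period).
- imaging.snapshot(name): name is "scene" or "top" or "wrist"; returns (picture, depth): 420x560x3 uint8, blue, green, red; 420x560 float32, m along the optical axis (not along the pixel's ray), 0 where there is no reading.
- imaging.camera_model(name): a dict with "mtx" (3x3 intrinsics, pixels), "R" (3x3) and "t" (3): a world point X has camera coordinates R X + t. Camera axes: x right, y down, z forward; pixel columns grow to the right and rows downward; lengths in m; the calibration is good to about 2 mm. A picture is of the moment at which its call begins: read the wrist's pose just before it. camera_model takes no time and is no camera call; for the wrist camera it gives the pose at the moment of the call.
- close_job(): hands the job in; it is judged then, once.
The state is a dict: "clock": time; "joint_pos": joint angles; "qvel": joint speeds; "tau": joint torques, N m; "tool_pos": TCP position; "orientation": TCP orientation; "force": force on the tool from outside, world axes, zero at the start; "moment": the same for the moment, N m; "opening": finger opening in m; "gripper_force": force on a finger pad.
Only numpy, scipy, OpenCV 4.12 (cv2) and the standard library are available. Lean on these libraries where they do the work, as an engineer would, in place of code of your own. Each camera call takes 0.05 s, during which the arm holds its last target. There are 200 camera calls.

TASK

Fit the loose handle to the cast-iron grill pan: put its square tang into the pan's socket, press the spring button flush as the socket's edge slides over it, and push the handle home until the button pops up through the hole in the socket. Leave the pan standing where it is and do not disturb the other things on the counter.

Things in the scene. Friction and masses are not known exactly. Their poses are not given: they have to be found in the camera images.
- grill_pan: Heavy (4.5 kg) round cast-iron grill pan on the counter, 200 mm across the rim, 46 mm high, ribbed inside. Origin: centre of its underside; z up. A square iron socket tube sticks out of its side along its own -y, a small loop out to 119 mm at +y. It stays put unless pushed with some 20 N.
- socket_mouth (a point): Middle of the open end of the pan's socket, at pan (0, -186, 34) mm; axes parallel to the pan's. The tube runs level from here along pan +y for 90 mm; inside 20 x 20 mm, walls 3 mm (outside 26 x 26), smooth metal, no flare. In its top wall is a hole 14 mm wide and 24 mm long that begins 13 mm behind the mouth. The tang has about 1 mm of play in it all round.
- socket_hole (a point): Centre of that hole, on the outer top face of the socket, at pan (0, -161, 47) mm, 25 mm behind the mouth; axes parallel to the pan's.
- pan_handle: Loose handle, 0.2 kg, 195 mm long, lying button up. Origin: centre of the underside of its grip; y along it to the tang's tip, z up. Wooden grip with steel bolster: y -56 to +56 mm, 25 mm wide and high. From the bolster's face (y = 56) a smooth square 18 mm steel tang (axis at z 13 mm) runs to y = 139. Mass centre near y = 40. It droops a few degrees when only partly in the socket.
- tang_tip (a point): Middle of the tang's front end, at handle (0, 139, 13) mm; axes parallel to the handle's. The last 8 mm of the tang taper from 18 to 10 mm square. When the handle is home its axes are parallel to the pan's, the bolster's face meets the socket's mouth, and the grip hangs clear of the counter.
- catch_button (a joint): Travel of the spring button in m: 0 = fully out, 8 mm above the tang's top face; 0.008 = flush with it; stop at 0.009. Spring: 2 N at 0, 4 N at flush. Out, its upright front side stops against the top edge of the socket's mouth when the tang is 48 mm in; it goes under only when pressed to within 1 mm of flush. Once partly under, the socket keeps it down until it reaches the hole.
- button_top (a point): Centre of the button's top face; moves with the button. At handle (0, 81, 30) mm when out; axes parallel to the handle's. The serrated steel button (not slippery) is 10 mm wide and 20 mm long along the tang; it moves straight down wherever on its top it is pressed.
- wooden_spoon: Bystander: wooden spoon, 310 mm long, lying at the far right. Origin: centre of its underside.
- iron_trivet: Bystander: small black iron trivet, 51 x 81 x 20 mm, near left. Origin: centre of its underside.
- spice_jar: Bystander: spice jar with a yellow cap, 45 mm across, 98 mm high, behind the pan. Origin: centre of its underside.
- lime: Bystander: a lime, 53 mm long, behind the pan. Origin: underside, below its centre.

How it is judged:
By the outcome, as a careful person would: the job done as asked, in the order asked, and still so for the second after the job is handed in, with the robot touching nothing.
It also fails if it takes over 61 s, if anything falls off the work surface, if the arm or the gripper's body presses on something with over 40 N, if the wrist force passes 120 N, or if a joint passes its speed limit or range.

## Working session

There is one attempt and no reset: what is moved stays moved. The work goes in short steps, Python scripts to look and compute and a shell command to move; the robot and the scene stay as the last step left them, time stands still between calls to the robot, and variables do not carry over. Pictures are saved under pics/ and viewed, at most 10 in all, crops included, and the job is handed in when it is done.

```bash
ls; mkdir -p pics; python3 - <<'E'
from plant import ctrl, imaging
import cv2,numpy as np
o=ctrl.get_obs();print(o,ctrl.tcp_to_grasp)
for n in ["top","scene"]:
    p,d=imaging.snapshot(n);cv2.imwrite(f"pics/{n}0.png",p);np.save(f"pics/{n}0.npy",d)
    m=imaging.camera_model(n);print(n,m);np.savez(f"pics/{n}cam.npz",**m)
E
```

```text
pics
{'clock': 0.0, 'joint_pos': array([-5.11593854e+01,  2.05910015e+01,  6.34604808e-01, -2.04071835e-02,
       -7.01361589e+01, -1.65075098e+01]), 'qvel': array([-0.10368172, -0.08599556, -0.03948682,  0.00474806,  0.04233747,
        0.00828581]), 'tau': array([-1.58138726e-03, -5.82721639e+01,  2.93051165e+01,  6.99701965e+00,
        6.65083411e-03, -1.55496036e-04]), 'tool_pos': array([ 0.25629343, -0.62392547,  0.22563299]), 'orientation': array([ 1.79905808e+02, -7.90801368e-03, -1.57673838e+02]), 'force': array([-0.2688883 ,  0.04252727,  0.21507444]), 'moment': array([-3.70891086e-02, -8.80476507e-03, -1.86548448e-05]), 'gripper_force': 0.0, 'opening': 0.087618185830476} 0.0188
top {'mtx': array([[496.02123359,   0.        , 277.97209972],
       [  0.        , 496.02123359, 207.63034961],
       [  0.        ,   0.        ,   1.        ]]), 'R': array([[-0.24110278, -0.9704796 , -0.00622797],
       [-0.93504083,  0.23400772, -0.26634381],
       [ 0.25993863, -0.05839283, -0.96385797]]), 't': array([0.1530242 , 0.52789518, 1.29353514])}
scene {'mtx': array([[487.10120116,   0.        , 271.80647347],
       [  0.        , 487.10120116, 212.50227383],
       [  0.        ,   0.        ,   1.        ]]), 'R': array([[-0.9932672 , -0.11558812, -0.00772344],
       [-0.09847115,  0.87753577, -0.46929138],
       [ 0.06102211, -0.4653712 , -0.8830096 ]]), 't': array([0.56477877, 0.07969676, 1.30589161])}
```

View pics/top0.png

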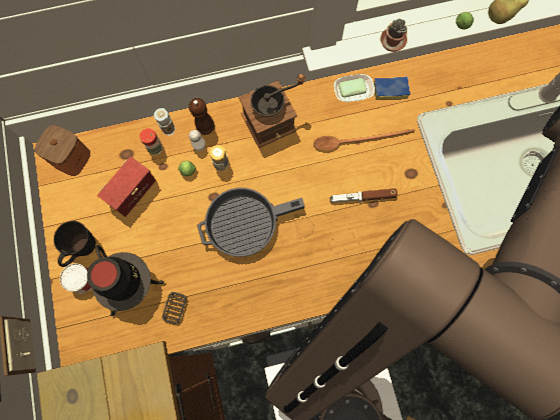

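View pics/scene0.png

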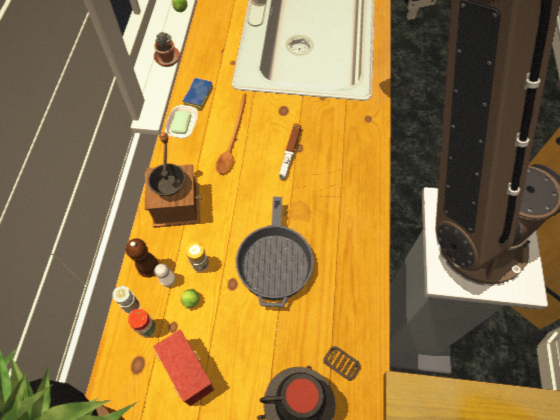

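Top view: the pan is at about (242,222) with its socket mouth near (303,204). The handle runs from its tang tip at (332,199) to its grip end at (397,194). In the scene view the socket mouth is near (278,198) and the handle runs (284,176)–(296,126). I'll enlarge these next.

```bash
cat > h.py <<'E'
import numpy as np,cv2
def ray(cam,u,v):
    K,R,t=cam["mtx"],cam["R"],cam["t"]
    d=R.T@np.linalg.solve(K,[u,v,1.]); return -R.T@t,d
def atz(cam,u,v,z):
    c,d=ray(cam,u,v); return c+d*(z-c[2])/d[2]
def proj(cam,X):
    p=cam["mtx"]@(cam["R"]@np.asarray(X)+cam["t"]); return p[:2]/p[2]
def cloud(cam,d):
    v,u=np.mgrid[:d.shape[0],:d.shape[1]]
    P=np.stack([(u-cam["mtx"][0,2])/cam["mtx"][0,0]*d,(v-cam["mtx"][1,2])/cam["mtx"][1,1]*d,d],-1)
    return (P-cam["t"])@cam["R"]
E
python3 - <<'E'
import cv2,numpy as np
from h import *
a=cv2.imread("pics/top0.png")[170:270,195:405]; b=cv2.imread("pics/scene0.png")[115:315,225:325]
A=cv2.resize(a,None,fx=3.8,fy=3.8,interpolation=2);cv2.imwrite("pics/c1.png",A)
for n,(u0,u1,v0,v1) in {"top":(190,405,170,270),"scene":(230,320,115,315)}.items():
    cam=np.load(f"pics/{n}cam.npz");d=np.load(f"pics/{n}0.npy");W=cloud(cam,d)[v0:v1,u0:u1]
    m=(W[...,2]>.008)&(W[...,2]<.1)
    k,l,s,c=cv2.connectedComponentsWithStats(m.astype(np.uint8))
    for i in range(1,k):
        if s[i,4]<100: continue
        P=W[l==i];mu=P.mean(0);print(n,s[i],mu,P[:,2].max())
        w,V=np.linalg.eigh(np.cov(P[:,:2].T));ax=V[:,1];q=(P[:,:2]-mu[:2])@V
        print(" axis yaw",np.degrees(np.arctan2(ax[1],ax[0])),q.min(0),q.max(0),"mid",mu[:2]+V@((q.min(0)+q.max(0))/2))
E
```

```text
top [   7   17  108   70 2907] [0.55390838 0.12146205 0.02431775] 0.05414561072802049
 axis yaw 91.35432673227707 [-0.09004934 -0.17458309] [0.10722839 0.13372302] mid [0.54580413 0.10083471]
top [139  18  68  14 558] [ 0.53826547 -0.23284064  0.02215526] 0.033201611003416724
 axis yaw 81.33527316043401 [-0.0162805 -0.0930883] [0.01171824 0.1026694 ] mid [ 0.54124228 -0.22844842]
scene [ 49   9  22  56 445] [ 0.54266753 -0.2289797   0.0222194 ] 0.03590696203316032
 axis yaw 81.3677364804292 [-0.01428885 -0.09694646] [0.01208163 0.09956983] mid [ 0.54395551 -0.22784852]
scene [   5   81   78  111 2933] [0.55039232 0.11299822 0.02561268] 0.05233233510834009
 axis yaw 93.43167413958153 [-0.09777366 -0.16721077] [0.09896929 0.13859862] mid [0.55065191 0.09868202]
```

View pics/c1.png

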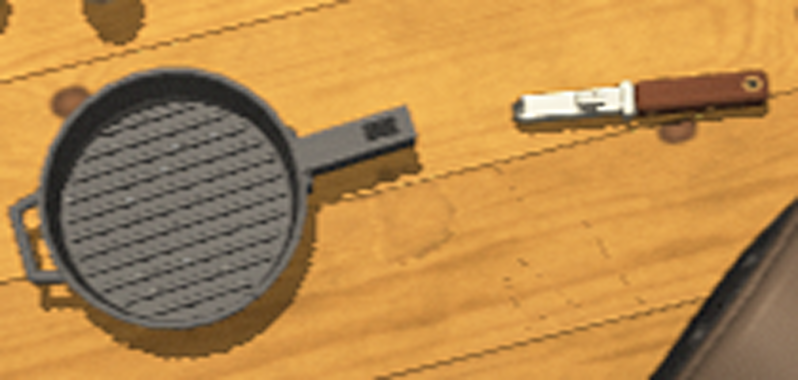

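```bash
cat > pan.py <<'E'
import numpy as np
from scipy.optimize import least_squares
from h import *
def pose(W):
    """pan xy from rim points, yaw from socket top; W Nx3 world points"""
    c=np.array([.552,.118])
    for _ in range(4):
        r=np.hypot(*(W[:,:2]-c).T); P=W[(W[:,2]>.038)&(r>.09)&(r<.106)]
        f=least_squares(lambda p:np.clip(np.hypot(P[:,0]-p[0],P[:,1]-p[1])-.0965,-.01,.01),c);c=f.x
    S=W[(W[:,2]>.038)&(np.hypot(*(W[:,:2]-c).T)>.12)&(W[:,2]<.06)]
    return c,len(P),S
E
python3 - <<'E'
import numpy as np
from h import *; from pan import pose
from plant import ctrl,imaging
for n,(u0,u1,v0,v1) in {"top":(190,315,170,270),"scene":(230,320,190,315)}.items():
    cam=np.load(f"pics/{n}cam.npz");W=cloud(cam,np.load(f"pics/{n}0.npy"))[v0:v1,u0:u1].reshape(-1,3)
    c,k,S=pose(W);mu=S.mean(0);w,V=np.linalg.eigh(np.cov(S[:,:2].T));ax=V[:,1]*np.sign(V[1,1])
    dr=c-mu[:2];rr=np.hypot(*(S[:,:2]-c).T)
    print(n,c,k,len(S),mu,"yaw from axis",np.degrees(np.arctan2(*ax[::-1]))-90,"from centre",np.degrees(np.arctan2(dr[1],dr[0]))-90,rr.max())
cam=np.load("pics/topcam.npz")
for u,v in [(408,107),(415,140),(300,138),(310,180)]: print(atz(cam,195+u/3.8,170+v/3.8,.047))
m=imaging.camera_model("wrist");o=ctrl.get_obs()
from scipy.spatial.transform import Rotation as Ro
Rt=Ro.from_euler("xyz",o["orientation"],degrees=True).as_matrix()
cc=-m["R"].T@m["t"];print("cam in tool",Rt.T@(cc-o["tool_pos"]),"\n",Rt.T@m["R"].T,m["mtx"])
E
```

```text
top [0.54459098 0.13225636] 590 191 [ 0.5544086  -0.01429638  0.04623774] yaw from axis 4.987396068412664 from centre 3.832537706488125 0.1856301238593324
scene [0.54781036 0.13279136] 689 176 [ 0.55754055 -0.00978436  0.04624759] yaw from axis 4.727822406042478 from centre 3.9041413373706604 0.187410952088605
[ 0.5661896  -0.05416473  0.047     ]
[ 0.54035102 -0.05272676  0.047     ]
[0.56245811 0.02928646 0.047     ]
[0.52958113 0.02981578 0.047     ]
cam in tool [ 0.07736729 -0.00082906 -0.15785561] 
 [[-6.52327906e-04 -9.59450485e-01 -2.81876463e-01]
 [ 9.99999748e-01 -5.46666865e-04 -4.53489274e-04]
 [ 2.81007981e-04 -2.81876688e-01  9.59450600e-01]] [[371.56576256   0.         282.47531847]
 [  0.         371.56576256 206.78245808]
 [  0.           0.           1.        ]]
```

```bash
python3 -m crank '[[[0.029,0.045,0.002],[0,0,5.9],1],[[0.029,0.045,0.002],[0,0,5.9],1],[[0.029,0.045,0.002],[0,0,5.9],1],[[0.029,0.045,0.002],[0,0,5.9],1],[[0.029,0.045,0.002],[0,0,5.9],1],[[0.029,0.045,0.002],[0,0,5.9],1],[[0.029,0.045,0.002],[0,0,5.9],1],[[0.029,0.045,0.002],[0,0,5.9],1],[[0.029,0.045,0.002],[0,0,5.9],1],[[0.029,0.045,0.002],[0,0,5.9],1],[[0,0,0],[0,0,0],1],[[0,0,0],[0,0,0],1]]'
python3 - <<'E'
from plant import ctrl, imaging
import cv2,numpy as np
m=imaging.camera_model("wrist");p,d=imaging.snapshot("wrist")
np.savez("pics/w1cam.npz",**m);np.save("pics/w1.npy",d);cv2.imwrite("pics/w1.png",p)
cv2.imwrite("pics/w1b.png",cv2.resize(p,(800,600),interpolation=2))
E
```

```text
clock: 1.3
tool_pos: [0.5274, -0.2031, 0.2448]
orientation: [179.9, 0.0, -98.5]
force: [-0.9, -1.0, 1.0]
opening: 0.0874
gripper_force: 0.0
```

View pics/w1b.png

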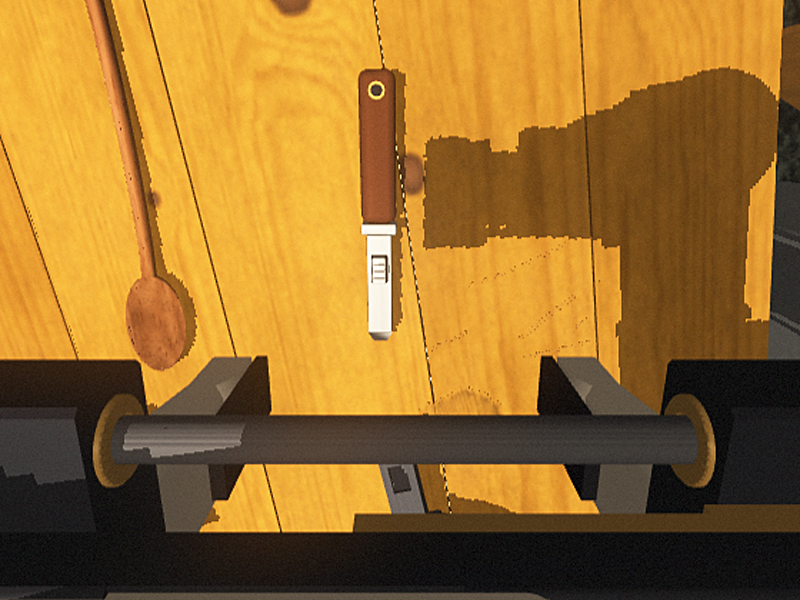

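The wrist view shows the handle lying button up: grip end (376,70), bolster (378,228), button (380,268) and tang tip (380,337). The socket mouth is half hidden near (390,465). I'll move over the pan so the socket comes into clear view.

```bash
python3 -m crank '[[[0.004,0.045,0],[0,0,0],1],[[0.004,0.045,0],[0,0,0],1],[[0.004,0.045,0],[0,0,0],1],[[0.004,0.045,0],[0,0,0],1],[[0,0,0],[0,0,0],1],[[0,0,0],[0,0,0],1],[[0,0,0],[0,0,0],1]]'
python3 - <<'E'
from plant import ctrl, imaging
import cv2,numpy as np
from h import *
m=imaging.camera_model("wrist");p,d=imaging.snapshot("wrist")
np.savez("pics/w2cam.npz",**m);np.save("pics/w2.npy",d)
cv2.imwrite("pics/w2b.png",cv2.resize(p,(800,600),interpolation=2))
for n,vmax in (("w1",245),("w2",250)):
    cam=np.load(f"pics/{n}cam.npz");W=cloud(cam,np.load(f"pics/{n}.npy"));
    tz=W[:vmax];print(n,"table z",np.median(tz[...,2]))
    mk=(tz[...,2]>.01)&(tz[...,2]<.07)
    k,l,s,_=cv2.connectedComponentsWithStats(mk.astype(np.uint8))
    for i in range(1,k):
        if s[i,4]<300: continue
        ys,xs=np.where(l==i);P=tz[l==i]
        r=cv2.minAreaRect(np.float32(P[:,:2]*1000));print(s[i],"mid",P.mean(0),"rect",r,"zmax",np.percentile(P[:,2],[50,90,99]))
E
```

```text
clock: 2.05
tool_pos: [0.5428, -0.0258, 0.2451]
orientation: [180.0, -0.0, -98.8]
force: [-0.1, -0.1, 0.3]
opening: 0.0879
gripper_force: 0.0
w1 table z -0.0005905235453209784
[  60    0   70  245 2148] mid [ 0.7156142  -0.27072886  0.01150177] rect ((709.010498046875, -272.7513732910156), (247.87158203125, 46.89847183227539), 79.56947326660156) zmax [0.01136732 0.01280474 0.01396898]
[ 251   48   27  190 4104] mid [ 0.53864496 -0.24619326  0.02327963] rect ((540.9743041992188, -231.85543823242188), (193.56591796875, 25.292110443115234), 81.76875305175781) zmax [0.02338946 0.02553129 0.0301633 ]
w2 table z -0.0004921242867088863
[  50    0   48   98 1431] mid [ 0.72661519 -0.17849334  0.01146069] rect ((726.4668579101562, -178.00350952148438), (88.12914276123047, 46.578853607177734), 79.52799987792969) zmax [0.01130908 0.01285434 0.014325  ]
[ 241    0   21   68 1292] mid [ 0.5505587  -0.16477888  0.02199546] rect ((550.975830078125, -164.3380126953125), (59.10964584350586, 18.06781768798828), 81.37335968017578) zmax [0.02165379 0.02407969 0.0307329 ]
[   0  145   93  105 4441] mid [ 0.78334223 -0.03983803  0.04097208] rect ((783.9968872070312, -36.9256591796875), (36.8369026184082, 127.94175720214844), 22.140419006347656) zmax [0.04144611 0.06413781 0.06924535]
[ 244  147  115  103 3631] mid [0.54775566 0.0042601  0.03995959] rect ((527.4076538085938, 6.530063629150391), (117.5008544921875, 122.2679672241211), 80.17665100097656) zmax [0.04594968 0.04735631 0.04819945]
```

View pics/w2b.png

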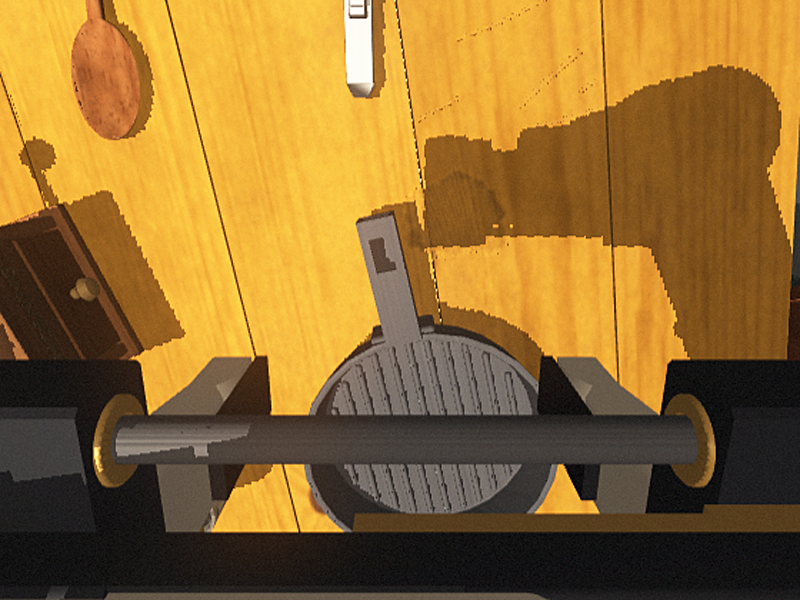

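The wrist view shows the socket with its mouth edge at (358,218)–(397,212), its hole at (382,255), and the tang tip at (362,95). I'll fit a rectangle to the socket's top face.

```bash
python3 - <<'E'
import cv2,numpy as np
from h import *
cam=np.load("pics/w2cam.npz");W=cloud(cam,np.load("pics/w2.npy"))
def rect(m,name):
    P=W[m];r=cv2.minAreaRect(np.float32(P[:,:2]*1000));print(name,len(P),r,np.median(P[:,2]))
    return P
for ymax in (.0,.01,.02):
    m=np.zeros(W.shape[:2],bool);m[145:250,240:360]=1
    m&=(W[...,2]>.043)&(W[...,2]<.052)&(W[...,1]<ymax);P=rect(m,f"sock{ymax}")
# edges by row along axis: centre line fit
m=np.zeros(W.shape[:2],bool);m[145:250,240:360]=1
m&=(W[...,2]>.043)&(W[...,2]<.052)&(W[...,1]<.015)
C=[];
for v in range(145,250):
    q=W[v][m[v]]
    if len(q)>10: C.append([q[:,1].mean(),(q[0,0]+q[-1,0])/2,abs(q[0,0]-q[-1,0])])
C=np.array(C);C=C[3:];a=np.polyfit(C[:,0],C[:,1],1);print("line x=a*y+b",a,"yaw",-np.degrees(np.arctan(a[0])),C[:,2].mean())
print("mouth corners px:",atz(cam,358*.7,219*.7,.047),atz(cam,397*.7,212*.7,.047))
# handle in w1
cam=np.load("pics/w1cam.npz");W=cloud(cam,np.load("pics/w1.npy"))
m=np.zeros(W.shape[:2],bool);m[45:242,245:285]=1;m&=(W[...,2]>.015)&(W[...,2]<.04)
C=[]
for v in range(45,242):
    q=W[v][m[v]]
    if len(q)>8: C.append([q[:,1].mean(),(q[0,0]+q[-1,0])/2,abs(q[0,0]-q[-1,0])])
C=np.array(C);g=C[(C[:,0]<-.22)];t=C[C[:,0]>-.205]
for n,c in(("grip",g),("tang",t),("all",C)):
    a=np.polyfit(c[:,0],c[:,1],1);print(n,len(c),a,"yaw",-np.degrees(np.arctan(a[0])),c[:,2].mean(),c[0,0],c[-1,0])
E
```

```text
sock0.0 1164 ((556.1394653320312, -27.478309631347656), (26.012149810791016, 56.17936706542969), 3.781693935394287) 0.04663269967816021
sock0.01 1413 ((555.8009033203125, -22.472270965576172), (26.0401611328125, 66.21126556396484), 3.724594831466675) 0.0466435492574562
sock0.02 1654 ((555.509033203125, -17.524337768554688), (26.062448501586914, 76.12955474853516), 3.8299858570098877) 0.04665712444057435
line x=a*y+b [-0.05626834  0.55458649] yaw 3.220542261735546 0.025272936119750334
mouth corners px: [ 0.56840285 -0.05654732  0.047     ] [ 0.5418248  -0.05716127  0.047     ]
grip 114 [0.15136842 0.57614182] yaw -8.60742965075932 0.02332731201712893 -0.3273099076222609 -0.2204062050707575
tang 62 [0.14420479 0.57489848] yaw -8.205758342342262 0.016279064275055925 -0.20487113505210547 -0.13658291976596318
all 190 [0.15086121 0.57600375] yaw -8.57901745214126 0.02059810415623489 -0.3273099076222609 -0.13658291976596318
```

```bash
python3 - <<'E'
from plant import ctrl
print(ctrl.get_obs()["joint_pos"])
E
python3 -m crank '[[[0,-0.018,0],[0,0,8.5],1],[[0,-0.018,0],[0,0,8.5],1],[[0,-0.018,0],[0,0,8.5],1],[[0,-0.018,0],[0,0,8.5],1],[[0,-0.018,0],[0,0,8.5],1],[[0,-0.018,0],[0,0,8.5],1],[[0,-0.018,0],[0,0,8.5],1],[[0,-0.018,0],[0,0,8.5],1],[[0,-0.018,0],[0,0,8.5],1],[[0,-0.018,0],[0,0,8.5],1],[[0,-0.018,0],[0,0,8.5],1],[[0,-0.018,0],[0,0,8.5],1]]'
python3 - <<'E'
from plant import ctrl
print(ctrl.get_obs()["joint_pos"])
E
```

```text
[ 1.79346783e+01  7.46072991e+00 -1.43333794e+01  2.02839689e-03
 -6.82238173e+01 -2.67325486e+01]
clock: 3.3
tool_pos: [0.5422, -0.2427, 0.2451]
orientation: [-180.0, 0.0, 3.5]
force: [0.6, 0.2, -0.1]
opening: 0.088
gripper_force: 0.0
[-5.28052887e+00  1.23309669e+01 -8.30066505e+00  1.39465324e-03
 -6.93823465e+01  9.88112678e+01]
```

```bash
python3 -m crank '[[[0,0,0],[0,0,-8.5],1],[[0,0,0],[0,0,-8.5],1],[[0,0,0],[0,0,-8.5],1],[[0,0,0],[0,0,-8.5],1],[[0,0,-0.015],[0,0,-8.5],1],[[0,0,-0.015],[0,0,-8.5],1],[[0,0,-0.015],[0,0,-8.5],1],[[0,0,-0.015],[0,0,-8.5],1],[[0,0,-0.015],[0,0,-8.5],1],[[-0.001,0,-0.015],[0,0,-8.5],1],[[-0.001,0,-0.015],[0,0,-8.5],1],[[-0.001,0,-0.015],[0,0,-8.5],1]]'
python3 -m crank '[[[0,0,-0.03],[0,0,0],1],[[0,0,-0.03],[0,0,0],1],[[0,0,-0.03],[0,0,0],1],[[0,0,-0.02],[0,0,0],1],[[0,0,0],[0,0,0],1],[[0,0,0],[0,0,0],1]]'
```

```text
clock: 4.5
tool_pos: [0.5392, -0.242, 0.1246]
orientation: [180.0, -0.0, -99.2]
force: [0.9, -0.1, -0.3]
opening: 0.0876
gripper_force: 0.0
clock: 5.1
tool_pos: [0.5398, -0.2415, 0.0154]
orientation: [180.0, -0.0, -98.7]
force: [1.1, 0.6, 0.1]
opening: 0.0877
gripper_force: 0.0
```

```bash
python3 -m crank '[[[0,0,-0.011],[0,0,0],1],[[0,0,0],[0,0,0],1],[[0,0,0],[0,0,0],-1],[[0,0,0],[0,0,0],-1],[[0,0,0],[0,0,0],-1],[[0,0,0],[0,0,0],-1],[[0,0,0],[0,0,0],-1],[[0,0,0],[0,0,0],-1],[[0,0,0],[0,0,0],-1],[[0,0,0],[0,0,0],-1]]'
```

```text
clock: 6.1
tool_pos: [0.5401, -0.2404, 0.0042]
orientation: [180.0, -0.0, -98.7]
force: [-0.1, 0.0, -0.4]
opening: 0.0291
gripper_force: 0.0
```

```bash
python3 -m crank '[[[0,0,0],[0,0,0],-1],[[0,0,0],[0,0,0],-1],[[0,0,0],[0,0,0],-1],[[0,0,0],[0,0,0],-1]]'; python3 -m crank '[[[0,0,0.011],[0,0,0],-1],[[0,0,0.01],[0,0,0],-1],[[0,0,0.02],[0,0,0],-1],[[0,0,0],[0,0,0],-1]]'
```

```text
clock: 6.5
tool_pos: [0.5401, -0.2404, 0.0042]
orientation: [180.0, 0.0, -98.7]
force: [-0.3, 0.1, -0.5]
opening: 0.0248
gripper_force: 30.0
clock: 6.9
tool_pos: [0.5422, -0.2408, 0.0485]
orientation: [-179.7, -0.0, -98.6]
force: [1.0, -0.0, -2.3]
opening: 0.0247
gripper_force: 30.0
```

```bash
python3 -m crank '[[[0.008,0.017,0],[0,0,4.1],-1],[[0.008,0.02,0],[0,0,4.1],-1],[[0.008,0.02,0],[0,0,4.1],-1],[[0,0.01,-0.012],[0,0,0],-1],[[0,0,-0.011],[0,0,0],-1],[[0,0,0],[0,0,0],-1],[[0,0,0],[0,0,0],-1],[[0,0,0],[0,0,0],-1]]'
python3 - <<'E'
from plant import ctrl, imaging
import cv2,numpy as np
from h import *
from scipy.spatial.transform import Rotation as Ro
def pr():
    o=ctrl.get_obs();print(o["tool_pos"],o["orientation"],o["force"]);return o
A=[]
for n in("top","scene"):
    pr();p,d=imaging.snapshot(n);cam=np.load(f"pics/{n}cam.npz");np.save(f"pics/{n}3.npy",d)
    q=proj(cam,[.5588,-.0675,.034]);u,v=map(int,q);c=p[v-38:v+38,u-50:u+50].copy();print(n,q)
    A.append(cv2.resize(c,(600,456),interpolation=2)[:, :])
cv2.imwrite("pics/s3.png",cv2.resize(np.vstack([A[0],A[1]]),(456,600*1)) if 0 else cv2.resize(np.hstack(A),(800,304),interpolation=cv2.INTER_AREA))
E
```

```text
clock: 7.7
tool_pos: [0.5641, -0.174, 0.0223]
orientation: [180.0, -0.0, -86.4]
force: [1.3, -0.5, -1.8]
opening: 0.025
gripper_force: 30.0
[ 0.56406623 -0.17399804  0.02228789] [ 1.79997667e+02 -6.98380726e-03 -8.64301833e+01] [ 1.25512479 -0.4564841  -1.77390497]
top [307.3794785  200.78546428]
[ 0.56420696 -0.17396582  0.02247501] [-1.79977995e+02 -7.04793148e-03 -8.64253220e+01] [-1.18180666 -0.17374598 -2.00434176]
scene [278.08167006 194.15728807]
```

View pics/s3.png

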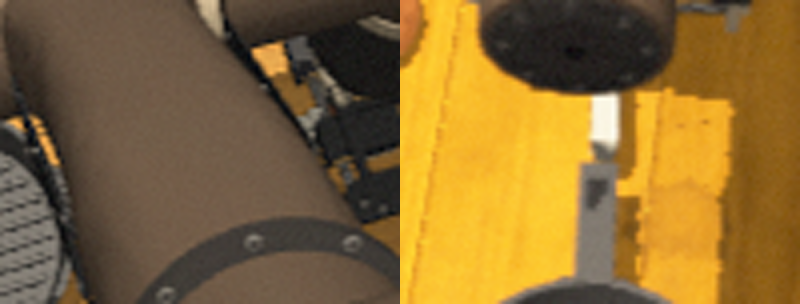

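The top view is blocked by the arm. In the scene view the tang (about column 605) sits a little to the right of the socket mouth (about 598), which means it is 2–4 mm too far toward -x. I'll get a number for this from the depth.

```bash
cat > chk.py <<'E'
import numpy as np
from h import *
def chk(d):
    cam=np.load("pics/scenecam.npz");W=cloud(cam,d)
    for n,y0,y1,w0,w1 in(("tang",-.115,-.068,.012,.024),("sock",-.05,.02,.02,.032)):
        C=[]
        for v in range(150,240):
            r=W[v,255:300];m=(r[:,2]>.03)&(r[:,2]<.056)&(abs(r[:,0]-.557)<.03)&(r[:,1]>y0)&(r[:,1]<y1)
            if m.sum()>3: C.append([r[m,1].mean(),r[m,0].mean(),np.ptp(r[m,0]),np.median(r[m,2])])
        C=np.array(C);a=np.polyfit(C[:,0],C[:,1],1)
        print(n,len(C),"x at mouth y",np.polyval(a,-.0555),"yaw",-np.degrees(np.arctan(a[0])),"w,z",C[:,2:].mean(0),"y",C[:,0].min(),C[:,0].max())
E
python3 -c "
from chk import *;chk(np.load('pics/scene3.npy'));chk(np.load('pics/scene0.npy')) "
```

```text
tang 13 x at mouth y 0.5585320040992203 yaw 3.57168258469315 w,z [0.01476671 0.03930416] y -0.10986535732686936 -0.07179354737404352
sock 23 x at mouth y 0.5612150833808329 yaw 4.538348864960833 w,z [0.02337652 0.04621487] y -0.04770058792489814 0.018357944577105052Traceback (most recent call last):
  File "<string>", line 2, in <module>
    from chk import *;chk(np.load('pics/scene3.npy'));chk(np.load('pics/scene0.npy'))
                                                      ~~~^^^^^^^^^^^^^^^^^^^^^^^^^^^^
  File "chk.py", line 10, in chk
    C=np.array(C);a=np.polyfit(C[:,0],C[:,1],1)
                               ~^^^^^
IndexError: too many indices for array: array is 1-dimensional, but 2 were indexed
```

```bash
python3 -m crank '[[[0.0022,0,0.003],[0,0,0],-1],[[0,0,0],[0,0,0],-1],[[-0.0003,0.005,0],[0,0,0],-1],[[-0.0003,0.005,0],[0,0,0],-1],[[-0.0003,0.005,0],[0,0,0],-1],[[-0.0003,0.004,0],[0,0,0],-1],[[0,0,0],[0,0,0],-1],[[0,0,0],[0,0,0],-1]]'
python3 -c "
from plant import imaging
from chk import *;p,d=imaging.snapshot('scene')
try: chk(d)
except Exception as e: print(e)"
```

```text
clock: 8.6
tool_pos: [0.5652, -0.1541, 0.0253]
orientation: [-180.0, -0.0, -86.3]
force: [-0.6, 0.7, -2.6]
opening: 0.0243
gripper_force: 30.0
tang 5 x at mouth y 0.5597735485037549 yaw 4.674191654643619 w,z [0.01379891 0.0423672 ] y -0.08165788803647295 -0.0706751067705245
sock 23 x at mouth y 0.5616718790784199 yaw 5.611008366600515 w,z [0.02306061 0.04598946] y -0.04728498782608762 0.018136180883078154
```

```bash
python3 -m crank '[[[0.0003,0.003,0],[0,0,0],-1],[[-0.0002,0.003,0],[0,0,0],-1],[[-0.0002,0.003,0],[0,0,0],-1],[[-0.0002,0.003,0],[0,0,0],-1],[[0,0,0],[0,0,0],-1]]'
```

```text
clock: 9.15
tool_pos: [0.5648, -0.142, 0.0253]
orientation: [-180.0, 0.0, -86.3]
force: [-1.0, -0.1, -2.1]
opening: 0.0249
gripper_force: 30.0
```

```bash
python3 -m crank '[[[-0.0002,0.003,0],[0,0,0],-1],[[-0.0002,0.003,0],[0,0,0],-1],[[-0.0002,0.003,0],[0,0,0],-1],[[-0.0002,0.003,0],[0,0,0],-1],[[0,0,0],[0,0,0],-1]]';python3 -m crank '[[[-0.0002,0.003,0],[0,0,0],-1],[[-0.0002,0.003,0],[0,0,0],-1],[[-0.0002,0.002,0],[0,0,0],-1],[[0,0,0],[0,0,0],-1]]'
```

```text
clock: 9.65
tool_pos: [0.5641, -0.13, 0.0253]
orientation: [-180.0, 0.0, -86.3]
force: [0.4, 0.7, -2.2]
opening: 0.0247
gripper_force: 30.0
clock: 10.05
tool_pos: [0.5634, -0.1221, 0.0252]
orientation: [-180.0, 0.0, -86.3]
force: [0.8, -0.3, -1.6]
opening: 0.0248
gripper_force: 30.0
```

```bash
python3 -m crank '[[[-0.0002,0.003,0],[0,0,0],-1],[[-0.0002,0.003,0],[0,0,0],-1],[[0,0,0],[0,0,0],-1]]';python3 -m crank '[[[-0.0001,0.0015,0],[0,0,0],-1],[[0,0,0],[0,0,0],-1]]';python3 -m crank '[[[-0.0001,0.001,0],[0,0,0],-1],[[0,0,0],[0,0,0],-1]]'
```

```text
clock: 10.35
tool_pos: [0.563, -0.116, 0.0252]
orientation: [180.0, 0.0, -86.3]
force: [0.4, 0.8, -2.6]
opening: 0.025
gripper_force: 30.0
clock: 10.55
tool_pos: [0.5629, -0.1147, 0.0252]
orientation: [-180.0, 0.0, -86.4]
force: [-0.4, 0.9, -1.5]
opening: 0.0247
gripper_force: 30.0
clock: 10.75
tool_pos: [0.5628, -0.1138, 0.0252]
orientation: [180.0, 0.0, -86.4]
force: [-0.1, 0.3, -3.0]
opening: 0.0252
gripper_force: 30.0
```

```bash
python3 -m crank '[[[-0.0001,0.001,0],[0,0,0],-1],[[0,0,0],[0,0,0],-1]]';python3 -m crank '[[[-0.0001,0.001,0],[0,0,0],-1],[[0,0,0],[0,0,0],-1]]'
```

```text
clock: 10.95
tool_pos: [0.5628, -0.1134, 0.0253]
orientation: [180.0, -0.0, -86.4]
force: [1.7, -5.0, -3.0]
opening: 0.0242
gripper_force: 30.0
clock: 11.15
tool_pos: [0.5627, -0.1132, 0.0254]
orientation: [180.0, -0.1, -86.4]
force: [1.0, -9.8, -3.9]
opening: 0.0249
gripper_force: 30.0
```

```bash
python3 -m crank '[[[0,-0.001,0],[0,0,0],-1],[[0,0,0],[0,0,0],0],[[0,0,0],[0,0,0],0],[[0,0,0],[0,0,0],0],[[0,0,0],[0,0,0],0],[[0,0,0],[0,0,0],0]]';python3 -m crank '[[[0,0,0.02],[0,0,0],0],[[0,0,0.025],[0,0,0],0],[[-0.001,0.02,0],[0,0,0],-1],[[-0.001,0.0215,0],[0,0,0],-1],[[0,0,0],[0,0,0],-1],[[0,0,0],[0,0,0],-1],[[0,0,0],[0,0,0],-1],[[0,0,0],[0,0,0],-1],[[0,0,0],[0,0,0],-1],[[0,0,0],[0,0,0],-1]]'
python3 - <<'E'
from plant import ctrl, imaging
import cv2,numpy as np
p,d=imaging.snapshot("scene");cv2.imwrite("pics/s4.png",cv2.resize(p[140:240,225:325],(600,600),interpolation=2))
o=ctrl.get_obs();print(o["tool_pos"],o["force"])
E
```

```text
clock: 11.75
tool_pos: [0.5627, -0.1127, 0.0253]
orientation: [-180.0, 0.0, -86.4]
force: [0.7, 0.1, 0.6]
opening: 0.0439
gripper_force: 0.0
clock: 12.75
tool_pos: [0.5606, -0.0717, 0.0701]
orientation: [180.0, -0.0, -86.4]
force: [0.4, 0.5, -0.1]
opening: 0.0003
gripper_force: 0.0
[ 0.56060244 -0.07167905  0.07012227] [0.17540673 0.13511276 0.96753088]
```

View pics/s4.png

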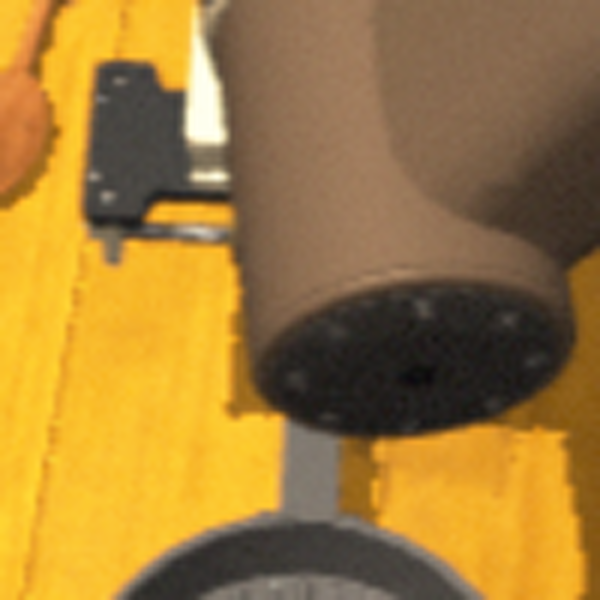

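The arm hides the joint in this view, so I'll go by force for the press.

```bash
python3 -m crank '[[[0,0,-0.01],[0,0,0],-1],[[0,0,-0.006],[0,0,0],-1],[[0,0,0],[0,0,0],-1]]';python3 -m crank '[[[0,0,-0.003],[0,0,0],-1],[[0,0,-0.003],[0,0,0],-1],[[0,0,0],[0,0,0],-1]]';python3 -m crank '[[[0,0,-0.002],[0,0,0],-1],[[0,0,-0.002],[0,0,0],-1],[[0,0,0],[0,0,0],-1]]'
```

```text
clock: 13.1
tool_pos: [0.5596, -0.0715, 0.0527]
orientation: [179.9, -0.0, -86.4]
force: [0.3, -0.2, -0.2]
opening: 0.0004
gripper_force: 0.0
clock: 13.4
tool_pos: [0.5608, -0.0713, 0.0481]
orientation: [-180.0, -0.0, -86.4]
force: [0.7, -0.8, 3.5]
opening: 0.0003
gripper_force: 1.1
clock: 13.7
tool_pos: [0.5609, -0.0713, 0.0443]
orientation: [-180.0, 0.0, -86.4]
force: [0.2, 0.8, 3.3]
opening: 0.0002
gripper_force: 1.6
```

```bash
python3 -m crank '[[[0,0,-0.002],[0,0,0],-1],[[0,0,-0.001],[0,0,0],-1],[[0,0,0],[0,0,0],-1]]';python3 -m crank '[[[0,0,-0.001],[0,0,0],-1],[[0,0,0],[0,0,0],-1]]'
```

```text
clock: 14.0
tool_pos: [0.5611, -0.0713, 0.0415]
orientation: [-180.0, -0.0, -86.4]
force: [-0.9, -0.4, 6.0]
opening: 0.0
gripper_force: 2.7
clock: 14.2
tool_pos: [0.5616, -0.0715, 0.0413]
orientation: [-179.9, -0.0, -86.3]
force: [-0.3, -0.0, 10.7]
opening: 0.0003
gripper_force: 5.2
```

```bash
python3 -m crank '[[[0,0.001,-0.0005],[0,0,0],-1],[[0,0.001,0],[0,0,0],-1],[[0,0,0],[0,0,0],-1]]';python3 -m crank '[[[0,0.001,0],[0,0,0],-1],[[0,0.001,0],[0,0,0],-1],[[0,0,0],[0,0,0],-1]]'
```

```text
clock: 14.5
tool_pos: [0.5622, -0.0699, 0.0414]
orientation: [-179.8, -0.1, -86.3]
force: [-0.3, -3.4, 13.1]
opening: 0.0001
gripper_force: 6.8
clock: 14.8
tool_pos: [0.5622, -0.068, 0.0415]
orientation: [-179.8, -0.1, -86.3]
force: [-0.5, -4.7, 15.3]
opening: 0.0003
gripper_force: 7.6
```

```bash
python3 -m crank '[[[0,0.001,0],[0,0,0],-1],[[0,0.0005,0],[0,0,0],-1],[[0,0,0],[0,0,0],-1]]'
```

```text
clock: 15.1
tool_pos: [0.5621, -0.0666, 0.0416]
orientation: [-179.8, -0.1, -86.3]
force: [-1.7, -4.4, 16.2]
opening: 0.0003
gripper_force: 8.1
```

```bash
python3 -m crank '[[[0,0,0.002],[0,0,0],-1],[[0,0,0.002],[0,0,0],-1],[[0,0,0],[0,0,0],-1]]';python3 -m crank '[[[0,0,0.002],[0,0,0],-1],[[0,0,0],[0,0,0],-1]]'
```

```text
clock: 15.4
tool_pos: [0.5607, -0.0659, 0.0438]
orientation: [-180.0, 0.0, -86.4]
force: [-0.3, -0.6, 3.8]
opening: 0.0002
gripper_force: 1.7
clock: 15.6
tool_pos: [0.5601, -0.0658, 0.0454]
orientation: [179.9, 0.0, -86.4]
force: [-0.1, 0.3, -0.4]
opening: 0.0004
gripper_force: 0.0
```

```bash
python3 -m crank '[[[0,0,0.02],[0,0,0],-1],[[0,0,0.02],[0,0,0],-1],[[0.0025,-0.038,0],[0,0,0],-1],[[0.0025,-0.038,0],[0,0,0],-1],[[0.0025,-0.038,0],[0,0,0],-1],[[0.002,-0.039,0],[0,0,0],-1],[[0,0,0],[0,0,0],-1],[[0,0,0],[0,0,0],-1]]'
python3 - <<'E'
from plant import ctrl, imaging
import cv2,numpy as np
o=ctrl.get_obs();print(o["tool_pos"],o["force"])
p,d=imaging.snapshot("scene");np.save("pics/scene5.npy",d);cv2.imwrite("pics/s5.png",cv2.resize(p[100:250,200:350],(600,600),interpolation=2))
E
```

```text
clock: 16.4
tool_pos: [0.5693, -0.2197, 0.0849]
orientation: [179.9, 0.0, -86.5]
force: [-0.2, 0.7, -0.7]
opening: 0.0005
gripper_force: 0.0
[ 0.5693229  -0.21965033  0.08485807] [-0.18330746  0.69060145 -0.69607695]
```

View pics/s5.png

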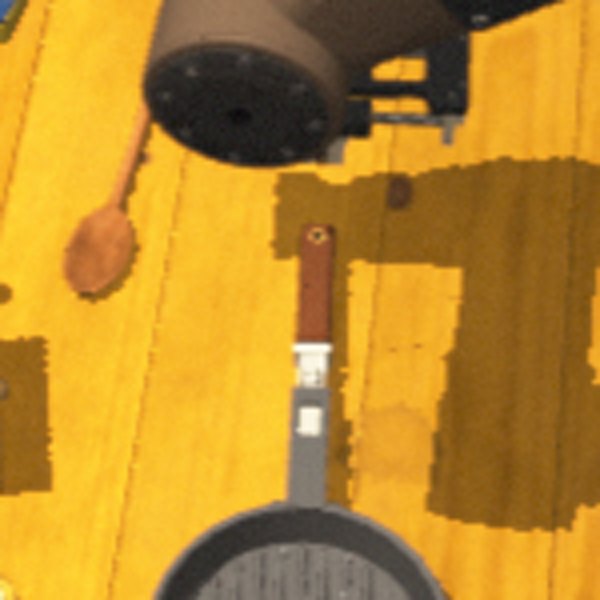

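The scene view shows the tang in the socket: mouth at row 388, bolster face at 345 (about 30 mm still to go), and the grip end at (317,227) in line with the socket. The button is partly under the mouth. Next I'll push on the grip's end.

```bash
python3 -m crank '[[[0,0,-0.03],[0,0,0],-1],[[0,0,-0.03],[0,0,0],-1],[[0,0,-0.006],[0,0,0],-1],[[0,0,0],[0,0,0],-1],[[0,0,0],[0,0,0],-1]]';python3 -m crank '[[[0,0.004,0],[0,0,0],-1],[[0,0.004,0],[0,0,0],-1],[[-0.0005,0.004,0],[0,0,0],-1],[[0,0.003,0],[0,0,0],-1],[[0,0,0],[0,0,0],-1]]';python3 -m crank '[[[-0.0004,0.003,0],[0,0,0],-1],[[0,0.003,0],[0,0,0],-1],[[0,0,0],[0,0,0],-1]]'
```

```text
clock: 16.95
tool_pos: [0.5711, -0.2184, 0.0209]
orientation: [-179.9, -0.0, -86.3]
force: [-0.6, -0.0, -0.3]
opening: 0.0003
gripper_force: 0.0
clock: 17.45
tool_pos: [0.57, -0.2036, 0.0203]
orientation: [-179.9, -0.0, -86.3]
force: [-0.2, -1.1, 1.4]
opening: 0.0001
gripper_force: 0.6
clock: 17.75
tool_pos: [0.5692, -0.1975, 0.0197]
orientation: [180.0, 0.0, -86.4]
force: [0.8, -2.0, 1.5]
opening: 0.0009
gripper_force: 0.9
```

```bash
python3 -m crank '[[[-0.0002,0.003,0],[0,0,0],-1],[[-0.0002,0.003,0],[0,0,0],-1],[[-0.0002,0.003,0],[0,0,0],-1],[[0,0,0],[0,0,0],-1]]';python3 -m crank '[[[-0.0002,0.003,0],[0,0,0],-1],[[-0.0002,0.003,0],[0,0,0],-1],[[0,0,0],[0,0,0],-1]]';python3 -m crank '[[[-0.0002,0.002,0],[0,0,0],-1],[[-0.0002,0.002,0],[0,0,0],-1],[[0,0,0],[0,0,0],-1]]'
```

```text
clock: 18.15
tool_pos: [0.5684, -0.1882, 0.0195]
orientation: [180.0, 0.0, -86.4]
force: [0.2, -0.6, 1.0]
opening: 0.0002
gripper_force: 0.1
clock: 18.45
tool_pos: [0.5681, -0.1823, 0.0196]
orientation: [180.0, 0.0, -86.4]
force: [0.6, 0.1, 0.1]
opening: 0.0003
gripper_force: 0.0
clock: 18.75
tool_pos: [0.5677, -0.1785, 0.0196]
orientation: [180.0, 0.0, -86.4]
force: [-0.0, 1.1, -0.0]
opening: 0.0001
gripper_force: 0.0
```

```bash
python3 -m crank '[[[-0.0001,0.0015,0],[0,0,0],-1],[[0,0,0],[0,0,0],-1]]';python3 -m crank '[[[-0.0001,0.001,0],[0,0,0],-1],[[0,0,0],[0,0,0],-1]]';python3 -m crank '[[[-0.0001,0.001,0],[0,0,0],-1],[[0,0,0],[0,0,0],-1]]'
```

```text
clock: 18.95
tool_pos: [0.5677, -0.1773, 0.0197]
orientation: [180.0, 0.0, -86.4]
force: [-0.6, -0.5, -1.2]
opening: 0.0004
gripper_force: 0.2
clock: 19.15
tool_pos: [0.5678, -0.177, 0.0199]
orientation: [-180.0, -0.0, -86.4]
force: [0.3, -5.2, 0.1]
opening: 0.0006
gripper_force: 2.6
clock: 19.35
tool_pos: [0.568, -0.1768, 0.0203]
orientation: [-180.0, -0.1, -86.3]
force: [1.1, -10.7, 1.7]
opening: 0.0004
gripper_force: 5.1
```

Firm contact came at y = -0.177, where the bolster should meet the mouth. I'll back away, lift clear and look.

```bash
python3 -m crank '[[[0,-0.01,0],[0,0,0],-1],[[0,-0.02,0],[0,0,0],-1],[[0,-0.02,0.03],[0,0,0],-1],[[0,-0.02,0.04],[0,0,0],-1],[[0,-0.02,0.04],[0,0,0],-1],[[0,0,0.04],[0,0,0],-1],[[0,0,0],[0,0,0],-1],[[0,0,0],[0,0,0],-1]]'
python3 - <<'E'
from plant import ctrl, imaging
import cv2,numpy as np
from h import *
p,d=imaging.snapshot("scene");cv2.imwrite("pics/s6.png",cv2.resize(p[100:340,190:350],(533,800),interpolation=2)[:600])
cam=np.load("pics/scenecam.npz");W=cloud(cam,d)
m=np.zeros(d.shape,bool);m[140:250,255:300]=1
for v in range(140,240,3):
    r=W[v,260:295];k=(r[:,2]>.02)&(abs(r[:,0]-.562)<.02)
    if k.sum()>2: print(v,np.round([r[k,1].mean(),r[k,0].mean(),r[k,2].max(),np.median(r[k,2])],4))
from pan import pose
print(pose(W[190:315,230:320].reshape(-1,3))[:2])
E
```

```text
clock: 20.15
tool_pos: [0.5678, -0.2656, 0.1708]
orientation: [-179.9, 0.0, -86.4]
force: [0.2, 0.5, -0.3]
opening: 0.0006
gripper_force: 0.0
164 [-0.1624  0.5695  0.0422  0.0395]
167 [-0.152   0.5684  0.0447  0.0399]
170 [-0.1419  0.5673  0.0426  0.0402]
173 [-0.1319  0.5661  0.0434  0.0413]
176 [-0.1206  0.5646  0.0482  0.0423]
179 [-0.1108  0.5638  0.0476  0.0427]
182 [-0.1014  0.5628  0.047   0.0415]
185 [-0.0918  0.5645  0.0482  0.0427]
188 [-0.0818  0.5634  0.0453  0.0431]
191 [-0.0712  0.5622  0.0492  0.044 ]
194 [-0.064   0.5614  0.0455  0.04  ]
197 [-0.0512  0.5614  0.0481  0.0473]
200 [-0.0414  0.5603  0.0506  0.0468]
203 [-0.0322  0.5593  0.0513  0.0474]
206 [-0.023   0.5582  0.051   0.0478]
209 [-0.0142  0.5572  0.0495  0.0464]
212 [-0.0059  0.5563  0.0496  0.0452]
215 [0.0037 0.5566 0.0481 0.0461]
218 [0.0129 0.5569 0.0508 0.046 ]
221 [0.0222 0.5558 0.0527 0.0463]
224 [0.0307 0.5549 0.0506 0.046 ]
227 [0.0397 0.5618 0.0475 0.0445]
230 [0.0421 0.5629 0.0352 0.0315]
233 [0.0469 0.5669 0.027  0.0212]
(array([0.5477971, 0.1329258]), 698)
```

View pics/s6.png

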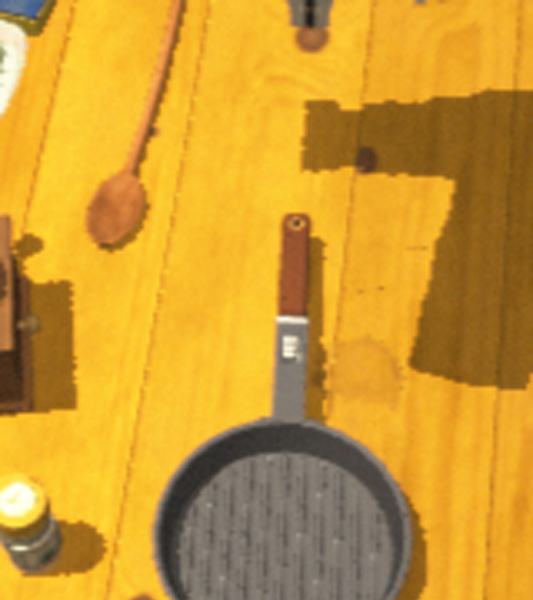

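The handle looks home: the bolster (row 318) meets the mouth, and the button shows in the hole at (291,347) with its top at about z = 0.051, where it should be when out. I'll check from close with the wrist camera.

```bash
python3 -m crank '[[[0,0.041,0],[0,0,0],-1],[[0,0.041,0],[0,0,0],-1],[[0,0.041,0],[0,0,0],-1],[[0,0.041,0],[0,0,0],-1],[[0,0.041,0],[0,0,0],-1],[[0,0.035,0],[0,0,0],-1],[[0,0,0],[0,0,0],-1],[[0,0,0],[0,0,0],-1]]'
python3 - <<'E'
from plant import ctrl, imaging
import cv2,numpy as np
from h import *
cam=imaging.camera_model("wrist");p,d=imaging.snapshot("wrist");W=cloud(cam,d)
q=proj(cam,[.558,-.06,.046]);u,v=map(int,q);print(q)
c=p[max(0,v-100):v+80,max(0,u-100):u+100];cv2.imwrite("pics/w7.png",cv2.resize(c,None,fx=3.3,fy=3.3,interpolation=2))
ax=np.array([-.0654,.998])
M=np.array([.558,-.0555]);R=(W[...,:2]-M);s=R@ax;l=R@np.array([.998,.0654])
for s0 in np.arange(-.11,.06,.005):
    k=(abs(s-s0)<.0025)&(abs(l)<.004)&(W[...,2]<.08)&(W[...,2]>.01)
    if k.sum(): print(round(s0*1e3),k.sum(),np.round(np.percentile(W[k][:,2],[10,50,90])*1e3,1))
for s0 in(-.1,-.06,-.02,.01,.04):
    k=(abs(s-s0)<.005)&(abs(l)<.02)&(W[...,2]<.06)&(W[...,2]>.03)
    if k.sum():print(s0,"lateral",np.round([l[k].min()*1e3,l[k].max()*1e3],1))
E
```

```text
clock: 21.0
tool_pos: [0.5667, -0.0244, 0.1683]
orientation: [179.9, -0.0, -86.2]
force: [1.0, 0.2, -0.2]
opening: 0.0006
gripper_force: 0.0
[295.66048528 156.26346048]
-110 69 [36.6 40.1 41. ]
-105 95 [40.8 41.7 42.8]
-100 90 [41.4 42.4 43.6]
-95 91 [41.1 42.2 43.4]
-90 85 [41.1 42.2 43. ]
-85 88 [41.1 42.3 43. ]
-80 79 [41.4 42.2 43.3]
-75 86 [41.7 42.4 43.2]
-70 76 [41.7 42.5 43.4]
-65 88 [41.8 42.7 43.6]
-60 77 [41.9 42.9 43.7]
-55 76 [42.1 42.9 43.8]
-50 77 [42.5 43.4 44.1]
-45 88 [42.5 43.4 44.1]
-40 76 [42.7 43.6 44.4]
-35 68 [42.5 43.5 44.4]
-30 64 [42.8 43.7 44.6]
-25 68 [42.9 43.9 44.7]
-20 70 [43.1 44.  44.9]
-15 71 [42.9 44.  44.8]
-10 67 [39.6 41.3 43.6]
-5 70 [40.5 41.4 42.4]
0 84 [40.3 43.2 47. ]
5 74 [45.7 46.7 47.5]
10 68 [46.  46.5 47.7]
15 80 [43.1 49.  50.5]
20 73 [49.4 50.2 51.1]
25 67 [49.5 50.5 51.4]
30 71 [49.7 50.6 51.5]
35 43 [42.4 46.1 50.5]
40 64 [45.3 46.3 47.5]
45 60 [45.7 46.7 47.5]
50 59 [45.7 46.5 47.3]
55 60 [45.7 46.8 47.7]
-0.1 lateral [-11.4  12.8]
-0.06 lateral [-11.5  13. ]
-0.02 lateral [-11.4  13.1]
0.01 lateral [-12.9  13.1]
0.04 lateral [-12.9  12.5]
```

View pics/w7.png

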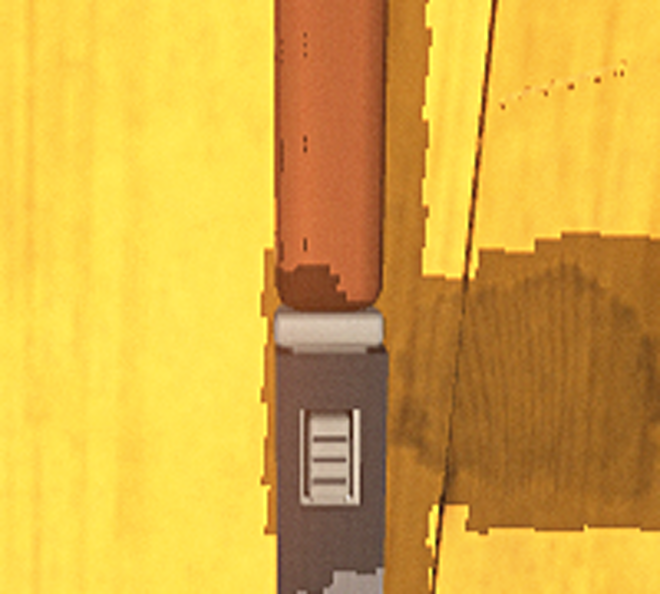

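The close view shows the bolster against the mouth (row 348). The button (rows 415–497) stands centred in the hole (rows 408–505) with its top at about 50.6 mm, against 51 mm nominal. Nothing else has moved, so I'm handing the job in.

```bash
python3 -c "
from plant import close_job
print(close_job())"
```

```text
the job is handed in; nothing more can be done
None
```

The handle is home in the pan's socket with the spring button up through the hole, the pan still stands where it was, nothing else was touched, and I handed the job in at about 21 s.

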